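Take the blade cap off an isolated bowl cutter

ROBOT

A 6-joint arm with a two-finger parallel gripper is mounted at the origin on the work surface. World frame = base frame: x ahead of the robot, y to its left, z up, the work surface at z = 0. Lengths are in m, angles in rad, forces in N, time in s.
With the tool pointing down it reaches from about 0.35 to 0.725 m from the base axis. Payload 6 kg.
Tool frame: the origin (TCP) lies midway between the tips of the shut fingers; the grasp point (between the pads) lies 19 mm behind it; z points along the fingers, y is the line along which they close (so a half turn about z gives the same grasp; the last joint's range is limited). The gripper opens to 85 mm and grips with 20 to 120 N. Pads are 22 mm wide; open, the fingers measure 114 mm over their backs; the gripper's body (76 mm by 85 mm) begins 54 mm behind the grasp point. The pads swing forward as they close: fully open they stand 13 mm farther back than shut.
Start: joints at [1.666, 0.04, 0.085, 0, -1.615, -0.334], TCP at [0.142, 0.583, 0.231] pointing down, gripper open.
Joint ranges: [-2.56, 2.56], [-1.29, 2.01], [-1.08, 1.49], [-3.29, 1.98], [-2.81, -0.18], [-2.99, 2.99]. Speed limits (rad/s): [2.57, 2.57, 3.01, 3.14, 3.14, 3.14].

INTERFACE

Orientations are given as [roll, pitch, yaw] about the fixed x, y, z axes, in that order (R = Rz(yaw) Ry(pitch) Rx(roll)).
In Python, from cell import observe, snapshot, camera_info, close_job, look_for gives the robot as it stands.
- The arm moves only by the tool arm_command, never from a script. Its argument "deltas" is a list of rows, each a list of 5 numbers: the shift along the tool's x, y, z in cm, then the turn about the tool's z in rad, then the closure in counts, from 0 (fully open) to 255 (shut). In form: [[x, y, z, yaw, fingers], ...]. A call has 1 to 8 rows; each row is the pose to reach, as a shift and turn from the pose commanded when the call began, along the tool's axes at that moment; what a row does not reach only later rows make up. A row lasts 1/8 s, in which the tool goes at most 62.5 mm and 10.7 degrees, less where a joint would pass 70% of its speed; a pose out of reach is approached as far as the arm can. A call with a gripper value outside its range is refused whole. The fingers move at their own pace and stop on an object; "grip_force" is the grip in N (left out, the last holds). Time passes only in rows, so rows that repeat a pose let the fingers close. It gives the time, the measured TCP pose, the force, the opening and the grip force at its end, in the units of the state.
- observe(): the state, without advancing time (a new reading comes with each control period).
- snapshot(name): name is "side" or "top" or "wrist"; returns the picture (384x512x3 uint8, red, green, blue); there is no depth.
- camera_info(name): a dict with "intrinsics" (3x3 intrinsics, pixels), "extrinsics" (4x4, takes a point from world to camera coordinates). Camera axes: x right, y down, z forward; pixel columns grow to the right and rows downward; lengths in m; the calibration is good to about 2 mm. A picture is of the moment at which its call begins: read the wrist's pose just before it. camera_info takes no time and is no camera call; for the wrist camera it gives the pose at the moment of the call.
- close_job(): hands the job in; it is judged then, once.
Trained networks look in the newest picture that a camera, given by its name, has taken for a name from the list of things; names that differ only in an ending like _2 or _b are one class to them, and where a whole thing is asked for, a point or a joint stands for the part that bears it (a point fixed in the world has none). Each returns a list of dicts, best first, with "p" (0 to 1); they miss things now and then, are a little off and sometimes report something else, mostly with a low value. They report only what shows in the picture. A call takes as long as a camera call. They do not tell look-alikes from the thing itself.
- look_for(thing, camera): "centre" ([x, y, z] in m, in the coordinates of the camera as it stood for that picture, good to about 4 mm: the middle of the surface that is visible of it).
The state is a dict: "clock": time; "joints": joint angles; "joint_velocities": joint speeds; "tau": joint torques, N m; "position": TCP position; "tool_rot": TCP orientation; "contact_force": force on the tool from outside, world axes, zero at the start; "ft_torque": the same for the moment, N m; "gripper_width": finger opening in m; "grip_force": force on a finger pad.
Only numpy, scipy, OpenCV 4.12 (cv2) and the standard library are available. Lean on these libraries where they do the work, as an engineer would, in place of code of your own. Each camera call takes 0.05 s, during which the arm holds its last target. There are 200 camera calls.

TASK

Before cleaning, switch the bowl cutter off at its red isolator handle and leave it off; do not touch the blade cap until it is off. Then unscrew the black cap that holds the knives in the bowl: caps are made with right- or left-hand threads that look alike, so find out which way this one loosens, turn it until it is free, lift it upright clear above the bowl's rim and finish while holding it there over the bowl. Leave the other kitchen things where they are.

Things in the scene. Friction and masses are not known exactly. Their poses are not given: they have to be found in the camera images.
- isolator_grip (a point): in the grip bar of the red isolator handle, on a yellow plate on the cutter's motor housing. Bar 56 mm long (x axis of this frame), 14 wide (y); its top is 14 mm above this point, its foot (on a round boss, 44 mm diameter) 22 mm below; the 66 mm square plate's face is 32 mm below. A white line on the bar points along +x. The handle turns about the vertical (z) through this point.
- isolator (a joint): handle angle (rad): 0 = ON (white line points at the plate's white dash), 1.571 = OFF (points at the small white ring), a quarter turn anticlockwise from above. A snap action pulls it to the nearer of the two positions (up to 0.12 N m): past half-way it goes the rest by itself when let go. Starts at ON.
- cap_grip (a point): in the wing grip on top of the black blade cap in the middle of the bowl. Wing 50 mm long (x axis of this frame), 14 wide (y), white stripe along its top, which is 13 mm above this point; its foot, on the flat top of the round ribbed skirt (52 mm diameter, 28 mm tall), is 21 mm below. The cap's lower edge is 49 mm below this point; its axis is z.
- blade_cap: the same cap, origin at the centre of its lower edge, z up, 0.13 to 0.23 kg. Screwed down on a coarse thread of unmarked hand, right or left. The wrong way it binds within 0.1 rad (4 N m by 0.2 rad); the right way it turns easily (under 0.3 N m), rises 4 mm per rad, stays where it is left, and lifts straight off once turned 2.1 rad (a third of a turn) or more. Pulled up sooner, the thread holds it.
- hub_seat (a point): centre of the fixed white knife hub's top face, where the cap's lower edge sits when screwed down; z up, x axis along the wing at the start. A threaded stud, 34 mm diameter, stands 21 mm above it, hidden in the cap.
- knife_hub: the fixed knife hub, origin at its foot on the bowl's floor, 71 mm below its top face, z up; two flat knives reach 85 mm from the axis, 30 mm or more below the top face
- bowl_rim (a point): centre of the mouth of the fixed steel bowl, at the rim's height; inner diameter 214 mm; 50 mm above the hub seat, on the cap's axis. Frame: z up, +y towards the motor housing. Two small loop handles at the rim's +x and -x sides, 142 mm from the axis.
- cutter: the fixed bowl cutter, origin on the table under the bowl's centre, axes as bowl_rim: rim 185 mm up. The motor housing, 230 (x) by 165 mm (y), begins 126 mm along +y; its flat top is 205 mm up. The isolator's axis is 208.5 mm along +y.
- cutter_lid: bystander: translucent flat lid of the cutter, 224 mm diameter, with a black knob, lying on the table beside the bowl; origin under its centre, on the table
- spatula: bystander: white-bladed spatula, 260 mm long, red handle, lying behind the cutter
- herb_jar: bystander: green glass jar, 68 mm diameter, 95 mm tall, steel cap, at the far right corner of the cutter; origin under its centre
- oil_bottle: bystander: green glass bottle, 72 mm diameter, 240 mm tall, left of the cutter; origin under its centre
- pepper_mill: bystander: dark wooden pepper mill, 58 mm diameter, 175 mm tall, far left; origin under its centre
- dough_scraper: bystander: steel dough scraper with wooden handle, 116 x 150 mm, lying on the left
- mixing_bowl: bystander: steel mixing bowl, 200 mm diameter, 75 mm tall, on the right; origin under its centre
Not all that is in view belongs to the job. Of the things like the blade_cap, leave any that is blue or orange; of the rest the smaller one is meant.

How it is judged:
By the outcome, as a careful person would: the job done as asked, in the order asked, and still so for the second after the job is handed in, while the arm keeps its last pose, push and grip.
It also fails if it takes over 58 s, if anything falls off the work surface, if the arm or the gripper's body presses on something with over 40 N, if the wrist force passes 120 N, or if a joint passes its speed limit or range.

## Working session

There is one attempt and no reset: what is moved stays moved. The work goes in short steps, Python scripts to look and compute and a tool call to move; the robot and the scene stay as the last step left them, time stands still between calls to the robot, and variables do not carry over. Pictures are saved under pics/ and viewed, at most 10 in all, crops included, and the job is handed in when it is done.

Besides the shell and the picture viewer there is one more tool, called after "Call:" as a command line: name --pt "numbers of a row" for each row, then --argument value for the rest. arm_command: Moves the arm, as the interface text tells. Its arguments: {"type":"object","properties":{"deltas":{"type":"array"},"grip_force":{"type":"number"}},"required":["deltas"]}

```bash
mkdir -p pics
cat > h.py <<'E'
import numpy as np, cv2
from cell import observe, snapshot, camera_info, close_job, look_for
np.set_printoptions(precision=4,suppress=True)
def snap(cam,fn=None):
    im=snapshot(cam)
    if fn: cv2.imwrite('pics/'+fn,im[:,:,::-1])
    return im
def find(t,cam,n=4):
    E=camera_info(cam)['extrinsics']; E=np.array(E); K=np.array(camera_info(cam)['intrinsics'])
    for d in look_for(t,cam)[:n]:
        c=np.array(d['centre']); w=np.linalg.inv(E)@np.r_[c,1]; p=K@c
        print(cam,t,round(d['p'],2),w[:3],(p/p[2])[:2].round(0))
def ray(cam,u,v,z):
    E=np.array(camera_info(cam)['extrinsics']);K=np.array(camera_info(cam)['intrinsics'])
    R=E[:3,:3];o=-R.T@E[:3,3];d=R.T@np.linalg.solve(K,[u,v,1]);return o+d*(z-o[2])/d[2]
E
python3 - <<'E'
from h import *
a=snap('top'); b=snap('side')
cv2.imwrite('pics/a.png',np.vstack([a,b])[:,:,::-1][:, :] if 0 else cv2.resize(np.hstack([a,b]),(800,300))[:,:,::-1])
cv2.imwrite('pics/top.png',a[:,:,::-1])
for t in ['isolator_grip','blade_cap','cutter','herb_jar','oil_bottle','mixing_bowl','pepper_mill']:
    find(t,'top'); 
for t in ['isolator_grip','blade_cap']: find(t,'side')
print(observe())
E
```

```text
top isolator_grip 0.47 [0.4775 0.1634 0.2305] [202. 224.]
top blade_cap 0.71 [ 0.3625 -0.2537  0.0311] [312. 268.]
top blade_cap 0.55 [0.8292 0.0602 0.0421] [239. 149.]
top blade_cap 0.5 [ 0.7751 -0.0371  0.04  ] [262. 163.]
top blade_cap 0.49 [ 0.5453 -0.0358  0.1644] [259. 212.]
top cutter 0.94 [0.502  0.0663 0.1656] [231. 222.]
top cutter 0.33 [0.7111 0.1929 0.0185] [205. 176.]
top herb_jar 0.86 [ 0.7405 -0.1516  0.0954] [290. 168.]
top oil_bottle 0.75 [0.5879 0.4061 0.1601] [142. 195.]
top mixing_bowl 0.7 [ 0.4315 -0.5989  0.0288] [400. 255.]
top pepper_mill 0.79 [0.5344 0.5252 0.1413] [110. 208.]
side isolator_grip 0.67 [0.4703 0.1534 0.2353] [201. 166.]
side blade_cap 0.94 [ 0.7699 -0.0474  0.0367] [294. 204.]
side blade_cap 0.68 [0.8213 0.0475 0.0375] [288. 189.]
side blade_cap 0.61 [ 0.3537 -0.2661  0.0214] [245. 283.]
side blade_cap 0.48 [ 0.5352 -0.0433  0.1553] [247. 201.]
{'clock': 0.55, 'joints': array([ 1.6657,  0.0402,  0.0848, -0.    , -1.6155, -0.3337]), 'joint_velocities': array([ 0.0004,  0.0007,  0.0004,  0.0009, -0.0007, -0.0019]), 'tau': array([  0.002 , -36.7617,  34.7238,   6.9297,  -0.001 ,   0.    ]), 'position': array([0.1419, 0.583 , 0.2312]), 'tool_rot': array([ 3.1414, -0.    , -0.2388]), 'contact_force': array([-0.5746, -0.3076,  0.0802]), 'ft_torque': array([-0.045 , -0.0262, -0.0591]), 'grip_force': 0.0, 'gripper_width': 0.0855699342963268}
```

Run:
```python
from h import *
a=cv2.imread('pics/top.png')
c=cv2.resize(a[130:310,120:360],(800,600),interpolation=cv2.INTER_CUBIC)
cv2.imwrite('pics/c.png',c)
```

```text
(no output)
```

View pics/c.png

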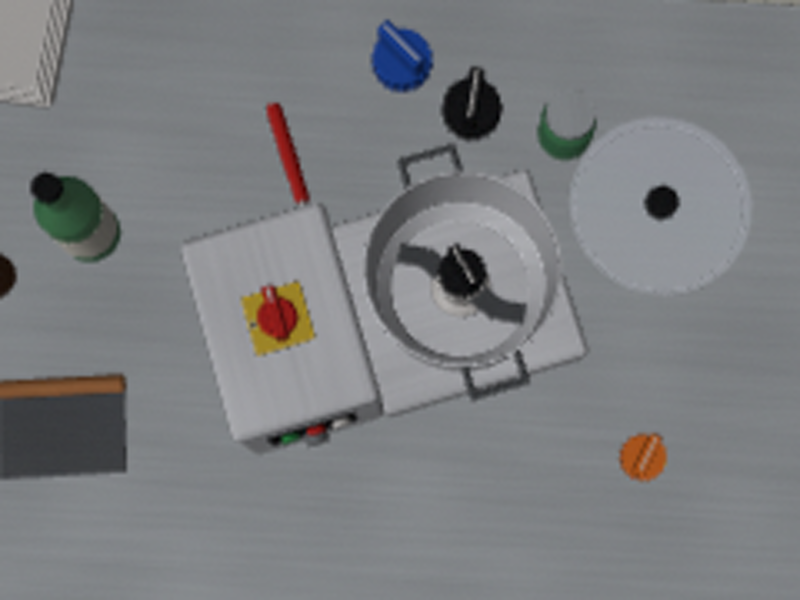

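View pics/a.png

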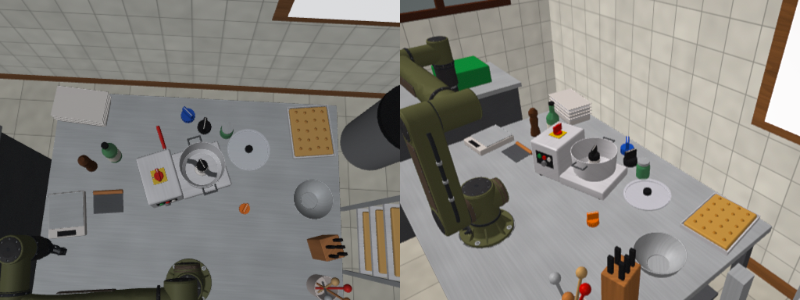

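The top view shows the small black cap in the bowl at crop (463,272) and the red isolator at (277,318), with its white line pointing away from the robot. The look-alikes are a larger black cap behind the bowl, a blue one and an orange one. I'm moving above the isolator.

Call:
arm_command --pt "0 0 -5 0.18 0" --pt "4 3 -10 0.36 0" --pt "8 6.4 -14 0.54 0" --pt "13 10 -14 0.72 0" --pt "18 14 -14 0.9 0" --pt "23 18 -14 1.08 0" --pt "28 22 -14 1.26 0" --pt "33 26 -14 1.44 0" --grip_force 40

```text
clock: 1.55
position: [0.3928, 0.2621, 0.3717]
tool_rot: [-3.141, 0.001, -1.684]
contact_force: [1.5, 1.6, -0.3]
gripper_width: 0.0853
grip_force: 0.0
```

Call:
arm_command --pt "2 -2 0 0.18 0" --pt "4 -4 0 0.36 0" --pt "6 -5.5 0 0.54 0" --pt "8 -7 0 0.72 0" --pt "8.6 -7.4 0 0.9 0" --pt "8.6 -7.4 0 1.08 0" --pt "8.6 -7.4 0 1.13 0" --pt "8.6 -7.4 0 1.13 0"

```text
clock: 2.55
position: [0.4563, 0.1704, 0.3714]
tool_rot: [-3.142, 0.0, -2.808]
contact_force: [0.8, -0.0, 0.2]
gripper_width: 0.0854
grip_force: 0.0
```

Run:
```python
from h import *
o=observe();print(o['position'],o['tool_rot'],o['joints'])
snap('wrist','w1.png'); find('isolator_grip','wrist'); find('blade_cap','wrist')
print(np.linalg.inv(np.array(camera_info('wrist')['extrinsics'])))
```

```text
[0.4563 0.1704 0.3714] [-3.1416  0.0002 -2.8083] [ 0.7726 -0.1968  0.1207  0.0001 -1.8881 -2.0101]
wrist isolator_grip 0.84 [0.4747 0.1623 0.2547] [237. 206.]
wrist blade_cap 0.92 [ 0.7657 -0.0345  0.0591] [ 64. 294.]
wrist blade_cap 0.6 [0.8313 0.0839 0.0116] [138. 328.]
wrist blade_cap 0.56 [ 0.5435 -0.026   0.1661] [ 54. 183.]
[[-0.3267  0.9057  0.27    0.3889]
 [ 0.9451  0.3134  0.0926  0.1458]
 [-0.0008  0.2855 -0.9584  0.5134]
 [ 0.      0.      0.      1.    ]]
```

View pics/w1.png

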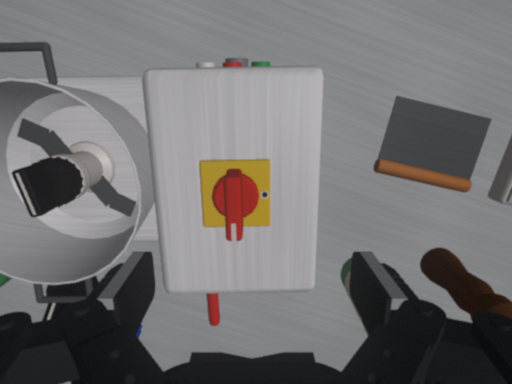

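The wrist view shows the yellow plate with corners at (201,160), (270,158), (271,226) and (203,228). The red bar runs from (234,170) to (234,240) and its white line points down in the image. The OFF ring is at (265,194).

Run:
```python
from h import *
P=[(201,160),(270,159),(270,226),(203,228)]
for z in (.205,.208):
    q=np.array([ray('wrist',u,v,z) for u,v in P]); print(z,q.mean(0),[np.linalg.norm(q[i]-q[i-1]).round(4) for i in range(4)])
a=ray('wrist',234.5,170,.252);b=ray('wrist',233,240,.252)
print('bar',(a+b)/2,np.linalg.norm(a-b),np.arctan2(*(b-a)[[1,0]]))
q=np.array([ray('wrist',u,v,.205) for u,v in [(148,70),(321,68),(314,291),(166,290)]]);print(q,np.arctan2(*(q[2]-q[1])[[1,0]]),np.arctan2(*(q[3]-q[0])[[1,0]]))
# cap
for uv in [(14,173),(34,214)]: print('wing',ray('wrist',*uv,.197))
```

```text
0.205 [0.4802 0.1609 0.205 ] [np.float64(0.0685), np.float64(0.0646), np.float64(0.0673), np.float64(0.0667)]
0.208 [0.4793 0.1607 0.208 ] [np.float64(0.0678), np.float64(0.064), np.float64(0.0667), np.float64(0.0661)]
bar [0.4766 0.16   0.252 ] 0.06100244724693698 0.2969660931974604
[[0.3982 0.0532 0.205 ]
 [0.3476 0.1947 0.205 ]
 [0.5544 0.2722 0.205 ]
 [0.6044 0.1241 0.205 ]] 0.35856907889116935 0.33099582989107046
wing [ 0.5327 -0.0496  0.197 ]
wing [ 0.5689 -0.0248  0.197 ]
```

Call:
arm_command --pt "-1 -1 3 0 0" --pt "-1.7 -1.7 7 0 0" --pt "-1.7 -1.7 11 0 0" --pt "-1.7 -1.7 14.6 0 0" --pt "-1.7 -1.7 14.6 0 0"

```text
clock: 3.32
position: [0.4768, 0.1594, 0.2226]
tool_rot: [-3.14, -0.005, -2.808]
contact_force: [0.2, 0.3, 0.5]
gripper_width: 0.0853
grip_force: 0.0
```

Run:
```python
from h import *
o=observe();print(o['position'],o['tool_rot'],o['contact_force'])
snap('wrist','w2.png')
```

```text
[0.4768 0.1594 0.2226] [-3.1403 -0.0052 -2.8081] [0.1549 0.3119 0.5324]
```

View pics/w2.png

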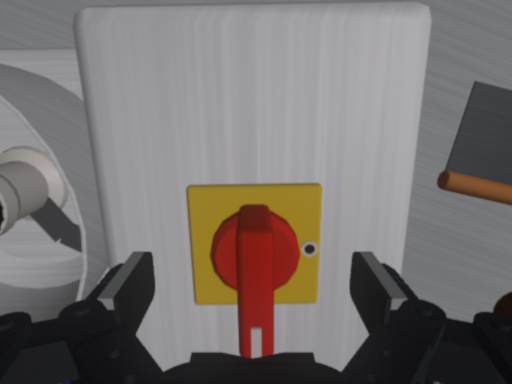

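The bar is centred between the fingers, at column 255. I'm closing on it.

Call:
arm_command --pt "0 0 0 0 255" --pt "0 0 0 0 255" --pt "0 0 0 0 255" --pt "0 0 0 0 255" --pt "0 0 0 0 255" --pt "0 0 0 0 255" --grip_force 40

```text
clock: 4.12
position: [0.4778, 0.161, 0.2259]
tool_rot: [3.14, 0.001, -2.807]
contact_force: [-3.2, 4.7, 2.8]
gripper_width: 0.0133
grip_force: 41.5
```

Call:
arm_command --pt "0 0 0 -0.18 255" --pt "0 0 0 -0.36 255" --pt "0 0 0 -0.54 255" --pt "0 0 0 -0.72 255" --pt "0 0 0 -0.9 255" --pt "0 0 0 -1.08 255" --pt "0 0 0 -1.26 255" --pt "0 0 0 -1.42 255"

```text
clock: 5.12
position: [0.4777, 0.1611, 0.2259]
tool_rot: [-3.141, 0.002, -1.382]
contact_force: [-3.9, 4.7, 3.7]
gripper_width: 0.0137
grip_force: 40.1
```

Call:
arm_command --pt "0 0 0 -0.14 255" --pt "0 0 0 -0.14 255" --pt "0 0 0 -0.14 255"

```text
clock: 5.5
position: [0.4777, 0.1611, 0.2259]
tool_rot: [-3.141, 0.002, -1.248]
contact_force: [-3.6, 5.5, 3.1]
gripper_width: 0.0132
grip_force: 40.1
```

Call:
arm_command --pt "0 0 0 0 0" --pt "0 0 0 0 0" --pt "0 0 0 0 0" --pt "0 0 0 0 0" --pt "0 0 -4 0 0" --pt "0 0 -9 0 0" --pt "0 0 -14 0 0" --pt "0 0 -14 0 0"

```text
clock: 6.5
position: [0.4789, 0.1598, 0.37]
tool_rot: [-3.134, 0.001, -1.25]
contact_force: [0.7, 0.1, -0.9]
gripper_width: 0.0853
grip_force: 0.0
```

Run:
```python
from h import *
o=observe();print(o['position'],o['tool_rot'],o['joints'])
snap('wrist','w3.png'); find('blade_cap','wrist'); find('isolator_grip','wrist')
```

```text
[0.4789 0.1598 0.37  ] [-3.1342  0.0012 -1.2496] [ 0.7232 -0.1581  0.1508  0.0019 -1.8724 -0.4014]
wrist blade_cap 0.95 [0.8179 0.0777 0.0231] [27.  7.]
wrist isolator_grip 0.86 [0.4804 0.1588 0.2511] [251. 190.]
```

View pics/w3.png

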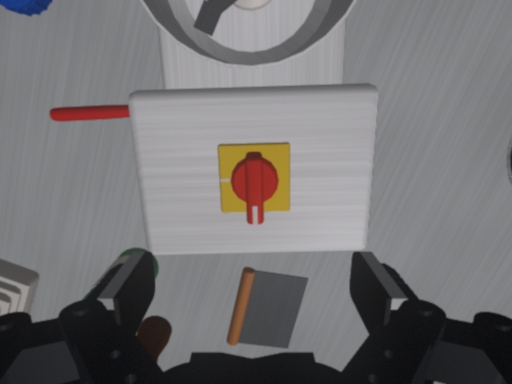

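The isolator is OFF: the line now points away from the bowl, over the ring, and the dash on the left is bare. Next I'm moving above the cap.

Call:
arm_command --pt "3 0 0 0.18 0" --pt "6 0 0 0.36 0" --pt "10 -0.1 0 0.54 0" --pt "14 -0.2 0 0.72 0" --pt "18 -0.3 0 0.9 0" --pt "20.9 -0.3 0 1.08 0" --pt "20.9 -0.3 0 1.26 0" --pt "20.9 -0.3 0 1.29 0"

```text
clock: 7.65
position: [0.5468, -0.0377, 0.3638]
tool_rot: [3.141, -0.002, -2.539]
contact_force: [-0.1, -0.2, 0.0]
gripper_width: 0.0855
grip_force: 0.0
```

Call:
arm_command --pt "0 0 1 0 0" --pt "0 0 2 0 0" --pt "0 0 2 0 0"

```text
clock: 8.02
position: [0.5466, -0.037, 0.3438]
tool_rot: [3.141, -0.002, -2.537]
contact_force: [0.3, -0.0, -0.0]
gripper_width: 0.0852
grip_force: 0.0
```

Run:
```python
from h import *
o=observe();print(o['position'],o['tool_rot'],o['joints'])
snap('wrist','w4.png'); find('blade_cap','wrist')
```

```text
[ 0.5466 -0.037   0.3438] [ 3.1406 -0.002  -2.5371] [ 0.299  -0.0546  0.1974 -0.0003 -1.825  -1.2654]
wrist blade_cap 0.73 [0.8235 0.0402 0.0352] [194. 321.]
wrist blade_cap 0.58 [ 0.5483 -0.0374  0.1632] [252. 173.]
```

View pics/w4.png

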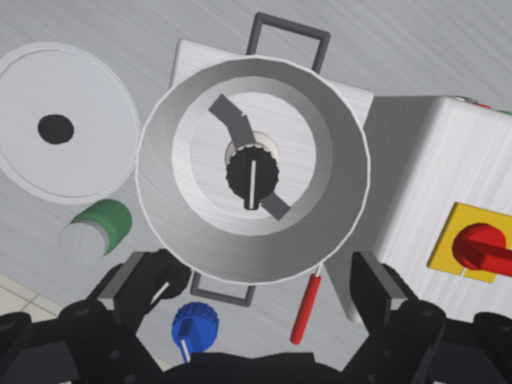

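Run:
```python
from h import *
a=ray('wrist',253.5,160,.197);b=ray('wrist',250.5,208,.197)
print((a+b)/2,np.linalg.norm(a-b),np.arctan2(*(b-a)[[1,0]]))
for p,q in [((137,170),(371,170)),((254,56),(254,284))]:
    a=ray('wrist',*p,.185);b=ray('wrist',*q,.185);print((a+b)/2,np.linalg.norm(a-b))
```

```text
[ 0.5514 -0.0361  0.197 ] 0.04476420007816145 0.5423809665635662
[ 0.5415 -0.0407  0.185 ] 0.2167773873238409
[ 0.5504 -0.0345  0.185 ] 0.21769833652305173
```

The wrist view shows the cap centred in the bowl, with its wing stripe running from (253,160) to (251,208). Rim and wing agree on an axis of about (0.549, -0.036). I'm descending.

Call:
arm_command --pt "-0.2 -0.1 4 0.05 0" --pt "-0.2 -0.1 8 0.05 0" --pt "-0.2 -0.1 12 0.05 0" --pt "-0.2 -0.1 15.5 0.05 0" --pt "-0.2 -0.1 17.5 0.05 0" --pt "-0.2 -0.1 17.5 0.05 0"

```text
clock: 8.88
position: [0.5488, -0.0372, 0.1696]
tool_rot: [3.141, -0.002, -2.589]
contact_force: [0.1, -0.2, 1.5]
gripper_width: 0.0855
grip_force: 0.0
```

Call:
arm_command --pt "0 0 0 0 255" --pt "0 0 0 0 255" --pt "0 0 0 0 255" --pt "0 0 0 0 255" --pt "0 0 0 0 255" --pt "0 0 0 0 255" --grip_force 60

```text
clock: 9.62
position: [0.5492, -0.0365, 0.1708]
tool_rot: [3.141, 0.001, -2.588]
contact_force: [-2.9, 5.0, 3.2]
gripper_width: 0.013
grip_force: 61.5
```

Run:
```python
from h import *
o=observe();print(o['position'],o['tool_rot'],o['joints'],o['contact_force'],o['ft_torque'],o['gripper_width'])
```

```text
[ 0.5492 -0.0365  0.1708] [ 3.1411  0.0009 -2.5883] [ 0.2983 -0.0909 -0.1534 -0.0007 -1.5075 -1.3158] [-2.9234  4.9551  3.2295] [ 1.6633  0.9792 -0.0416] 0.013033528678868455
```

Gripped. I'm testing the thread with a small anticlockwise turn.

Call:
arm_command --pt "0 0 0 -0.06 255" --pt "0 0 0 -0.12 255" --pt "0 0 0 -0.12 255"

```text
clock: 10.0
position: [0.5492, -0.0362, 0.1707]
tool_rot: [3.141, 0.002, -2.469]
contact_force: [-3.9, 7.3, 4.3]
gripper_width: 0.0131
grip_force: 64.7
```

Run:
```python
from h import *
o=observe();print(o['position'],o['tool_rot'],o['contact_force'],o['ft_torque'],o['gripper_width'])
```

```text
[ 0.5492 -0.0362  0.1707] [ 3.1405  0.0015 -2.4694] [-3.8756  7.2694  4.2534] [ 2.359   1.0607 -1.0948] 0.013079901075883764
```

It resists with about 1.1 N m, so it is probably binding. I'm trying clockwise.

Call:
arm_command --pt "0 0 0 0.1 255" --pt "0 0 0 0.2 255" --pt "0 0 -0.05 0.3 255" --pt "0 0 -0.1 0.36 255" --pt "0 0 -0.1 0.36 255"

```text
clock: 10.62
position: [0.5492, -0.037, 0.1711]
tool_rot: [3.142, -0.0, -2.828]
contact_force: [0.2, 2.2, -0.9]
gripper_width: 0.013
grip_force: 61.0
```

Run:
```python
from h import *
o=observe();print(o['position'],o['tool_rot'],o['joints'],o['contact_force'],o['ft_torque'],o['gripper_width'])
```

```text
[ 0.5492 -0.037   0.1711] [ 3.1415 -0.0001 -2.8281] [ 0.2978 -0.0904 -0.1527 -0.0001 -1.5087 -1.555 ] [ 0.2463  2.1841 -0.8833] [0.853  0.1197 0.0275] 0.01298924684175162
```

It turns freely clockwise (0.03 N m), so the thread is left-hand. The last joint lacks range for the full turn from here, so I'll release, rotate the grip half a turn and regrasp.

Call:
arm_command --pt "0 0 0 0 0" --pt "0 0 0 0 0" --pt "0 0 0 0 0" --pt "0 0 0 0 0" --pt "0 0 -4 0 0" --pt "0 0 -4 -0.18 0" --pt "0 0 -4 -0.36 0" --pt "0 0 -4 -0.54 0"

```text
clock: 11.62
position: [0.5492, -0.0371, 0.2114]
tool_rot: [-3.141, 0.0, -2.283]
contact_force: [-0.3, 0.6, 0.8]
gripper_width: 0.0854
grip_force: 0.0
```

Call:
arm_command --pt "0 0 0 -0.18 0" --pt "0 0 0 -0.36 0" --pt "0 0 0 -0.54 0" --pt "0 0 0 -0.72 0" --pt "0 0 0 -0.9 0" --pt "0 0 0 -1.08 0" --pt "0 0 0 -1.26 0" --pt "0 0 0 -1.44 0"

```text
clock: 12.62
position: [0.5492, -0.0371, 0.2113]
tool_rot: [3.141, -0.0, -0.843]
contact_force: [-0.1, -0.4, 0.1]
gripper_width: 0.0854
grip_force: 0.0
```

Call:
arm_command --pt "0 0 0 -0.18 0" --pt "0 0 0 -0.36 0" --pt "0 0 0 -0.54 0" --pt "0 0 0 -0.72 0" --pt "0 0 0 -0.9 0" --pt "0 0 0 -1.08 0" --pt "0 0 0 -1.16 0" --pt "0 0 0 -1.16 0"

```text
clock: 13.62
position: [0.5492, -0.0371, 0.2113]
tool_rot: [3.141, 0.0, 0.31]
contact_force: [0.1, 0.3, 0.4]
gripper_width: 0.0855
grip_force: 0.0
```

Call:
arm_command --pt "0 0 2 0 0" --pt "0 0 4 0 0" --pt "0 0 4 0 0" --pt "0 0 4 0 255" --pt "0 0 4 0 255" --pt "0 0 4 0 255" --pt "0 0 4 0 255" --pt "0 0 4 0 255"

```text
clock: 14.62
position: [0.5493, -0.0369, 0.1718]
tool_rot: [-3.142, -0.001, 0.311]
contact_force: [-1.2, 1.4, 1.9]
gripper_width: 0.013
grip_force: 59.9
```

Call:
arm_command --pt "0 0 0 0 255" --pt "0 0 -0.05 0.18 255" --pt "0 0 -0.15 0.36 255" --pt "0 0 -0.2 0.54 255" --pt "0 0 -0.3 0.72 255" --pt "0 0 -0.35 0.9 255" --pt "0 0 -0.43 1.08 255" --pt "0 0 -0.43 1.08 255"

```text
clock: 15.62
position: [0.5493, -0.0366, 0.1761]
tool_rot: [-3.141, -0.0, -0.768]
contact_force: [-1.7, 3.4, 3.6]
gripper_width: 0.013
grip_force: 60.2
```

Run:
```python
from h import *
o=observe();print(o['position'],o['tool_rot'],o['joints'],o['contact_force'],o['ft_torque'],o['gripper_width'])
```

```text
[ 0.5493 -0.0366  0.1761] [-3.1405 -0.0001 -0.7682] [ 0.2982 -0.0917 -0.1445 -0.0005 -1.517   0.5044] [-1.6993  3.3606  3.5823] [1.3448 0.5947 0.0383] 0.012960891838918081
```

Call:
arm_command --pt "0 0 -0.05 0.18 255" --pt "0 0 -0.15 0.36 255" --pt "0 0 -0.2 0.54 255" --pt "0 0 -0.3 0.72 255" --pt "0 0 -0.35 0.9 255" --pt "0 0 -0.43 1.08 255" --pt "0 0 -0.48 1.2 255" --pt "0 0 -0.48 1.2 255"

```text
clock: 16.62
position: [0.5496, -0.0363, 0.181]
tool_rot: [-3.141, 0.002, -1.966]
contact_force: [-1.8, 6.0, 3.8]
gripper_width: 0.013
grip_force: 60.3
```

Call:
arm_command --pt "0 0 -0.3 0 255" --pt "0 0 -0.6 0 255" --pt "0 0 -0.6 0 255"

```text
clock: 17.0
position: [0.5486, -0.0372, 0.1856]
tool_rot: [3.14, -0.001, -1.968]
contact_force: [-3.0, 2.8, -3.1]
gripper_width: 0.0129
grip_force: 59.3
```

Run:
```python
from h import *
o=observe();print(o['position'],o['tool_rot'],o['joints'],o['contact_force'],o['ft_torque'],o['gripper_width'])
```

```text
[ 0.5486 -0.0372  0.1856] [ 3.1396 -0.001  -1.9683] [ 0.2975 -0.0919 -0.1275 -0.0005 -1.5374 -0.6949] [-2.9979  2.8168 -3.0523] [1.0083 0.9941 0.0059] 0.012853133969421688
```

It's free, and the load is only its own weight. I'm lifting it.

Call:
arm_command --pt "0 0 -1 0 255" --pt "0 0 -2 0 255" --pt "0 0 -3.5 0 255" --pt "0 0 -5.5 0 255" --pt "0 0 -7.5 0 255" --pt "0 0 -9 0 255" --pt "0 0 -9 0 255" --pt "0 0 -9 0 255"

```text
clock: 18.0
position: [0.549, -0.037, 0.2756]
tool_rot: [3.14, -0.0, -1.969]
contact_force: [-0.1, -0.2, -2.7]
gripper_width: 0.0128
grip_force: 59.5
```

Run:
```python
from h import *
o=observe();print(o['position'],o['tool_rot'],o['contact_force'],o['gripper_width'],o['grip_force'])
a=snap('top');b=snap('side');w=snap('wrist')
f=lambda i:cv2.resize(i,(400,300))
cv2.imwrite('pics/f.png',np.vstack([np.hstack([f(a[130:310,120:360]),f(b[100:295,160:420])]),np.hstack([f(w),f(b)])])[:,:,::-1])
find('blade_cap','side')
```

```text
[ 0.549  -0.037   0.2756] [ 3.1405 -0.0004 -1.9688] [-0.1075 -0.2085 -2.726 ] 0.012823154097373097 59.50660049915314
side blade_cap 0.6 [ 0.5322 -0.0505  0.2599] [247. 177.]
side blade_cap 0.57 [ 0.3565 -0.2668  0.0257] [246. 282.]
side blade_cap 0.54 [ 0.7661 -0.0501  0.0374] [294. 205.]
side blade_cap 0.51 [0.8235 0.0436 0.0372] [289. 190.]
```

View pics/f.png

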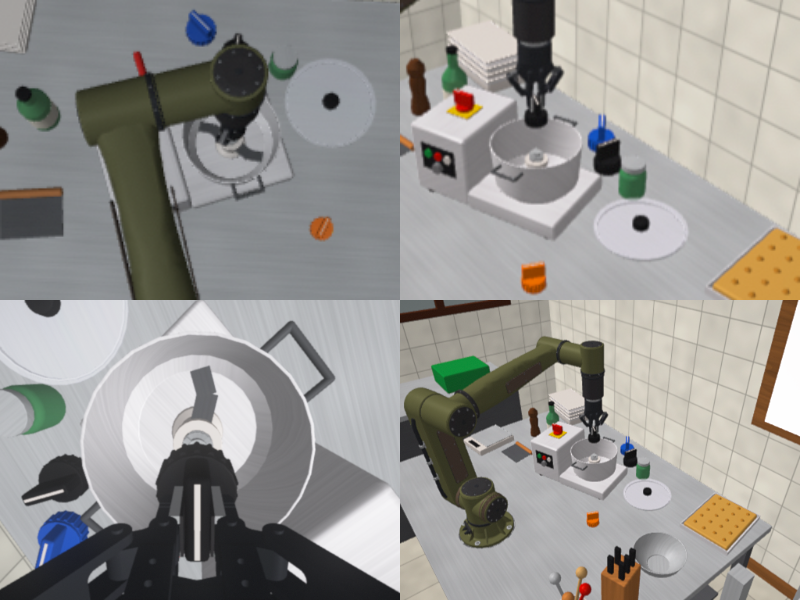

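The pictures show the cap held upright over the bowl. Its lower edge is at about z = 0.24, well above the rim at 0.185. The isolator is still off and nothing else has moved, so I'm handing in.

```bash
python3 -c "
from cell import close_job
print(close_job())"
```

```text
the job is handed in; nothing more can be done
None
```

I switched the isolator off first, then unscrewed the blade cap clockwise (its thread is left-handed), and handed in at about 18 s with it held upright over the bowl, its lower edge about 5 cm above the rim.

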